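# Index the rotary potting table to bring the terracotta pot to the chute

### The arm

A 7-joint arm with a two-finger parallel gripper is mounted at the origin on a cart in front of the work surface, level with it; the furniture and walls round the work are solid. World frame = base frame: x ahead of the robot, y to its left, z up, the work surface at z = 0. Lengths are in m, angles in rad, forces in N, time in s.
With the tool pointing down it reaches from about 0.425 to 0.925 m from the base axis. Payload 6.8 kg.
Tool frame: the origin (TCP) lies on the centre line of the jaws, within the pads' length; the fingertips stand 25 mm ahead of it and the grasp point (between the pads) lies 6 mm ahead of it; z points along the fingers, y is the line along which they close (so a half turn about z gives the same grasp; the last joint's range is limited). The gripper opens to 85 mm and grips with 20 to 120 N. Pads are 22 mm wide; open, the fingers measure 114 mm over their backs; the gripper's body (76 mm by 85 mm) begins 54 mm behind the grasp point. The pads swing forward as they close: fully open they stand 13 mm farther back than shut.
Start: joints at [1.162, 0.477, 0.022, 1.555, -0.011, 1.109, -0.083], TCP at [0.2, -0.645, 0.256] pointing down, gripper open.
Joint ranges: [-2.96, 2.96], [-0.34, 2.1], [-1.41, 1.46], [0.24, 2.44], [-1.37, 4.51], [0.17, 1.92], [-2.96, 2.96]. Speed limits (rad/s): [2.39, 2.39, 3.14, 3.14, 3.14, 3.14, 3.14].

### API

Orientations are given as a rotation vector (axis times angle).
In Python, from bench import status, imaging, workorder gives the robot as it stands.
- The arm moves only by the tool send_rows, never from a script. Its argument "steps" is a list of rows, each an object of numbers: "dx", "dy", "dz": the shift along the tool's x, y, z in cm; "yaw": the turn about the tool's z in degrees; "gripper": the opening, from 0 (shut) to 1 (fully open). A call has 1 to 5 rows; each row is the pose to reach, as a shift and turn from the pose commanded when the call began, along the tool's axes at that moment; what a row does not reach only later rows make up. A row lasts 1/8 s, in which the tool goes at most 62.5 mm and 10.7 degrees, less where a joint would pass 70% of its speed; a pose out of reach is approached as far as the arm can. A call with a gripper value outside its range is refused whole. The fingers move at their own pace and stop on an object; "force" is the grip in N (left out, the last holds). Time passes only in rows, so rows that repeat a pose let the fingers close. It gives the time, the measured TCP pose, the force, the opening and the grip force at its end, in the units of the state.
- status.get_obs(): the state, without advancing time (a new reading comes with each control period).
- imaging.grab_frame(name): name is "side" or "top"; returns a dict with "color" (400x640x3 uint8, red, green, blue), "depth" (400x640 float32, m along the optical axis (not along the pixel's ray), 0 where there is no reading), "K" (3x3 intrinsics, pixels), "R" (3x3) and "t" (3): a world point X has camera coordinates R X + t. Camera axes: x right, y down, z forward; pixel columns grow to the right and rows downward; lengths in m; the calibration is good to about 2 mm. A picture is of the moment at which its call begins.
- workorder.hand_in(): hands the job in; it is judged then, once.
The state is a dict: "clock": time; "joints": joint angles; "qvel": joint speeds; "tau": joint torques, N m; "tcp_pos": TCP position; "orientation": TCP orientation; "contact_force": force on the tool from outside, world axes, zero at the start; "moment": the same for the moment, N m; "grip_width": finger opening in m; "gripper_force": force on a finger pad.
Only numpy, scipy, OpenCV 4.12 (cv2) and the standard library are available. Lean on these libraries where they do the work, as an engineer would, in place of code of your own. Each camera call takes 0.05 s, during which the arm holds its last target. There are 200 camera calls.

### The job

On the rotary potting table, a seat next to the one at the compost chute holds a terracotta pot. Turn the green turntable by one click of its index, no further, so that the terracotta pot comes to rest in the filling position at the chute, still upright in its seat. The yellow handle on top turns it; do not touch or lift the terracotta pot itself.

Things in the scene. Friction and masses are not known exactly. Their poses are not given: they have to be found in the camera images.
- turntable (a joint): Angle of the green disc (rad): 0 at start, grows counter-clockwise from above, no end stops. Disc 314 mm across, top 42 mm above the bench; six seats (white rings 80 mm across, 5 mm high), one every 60 degrees at 110 mm radius. It clicks to rest every 60 degrees (1.047 rad): let go past 30 degrees it swings on to the next rest, before that back. Peak torque 0.25 N m plus light drag.
- handle (a point): Centre of the yellow bar handle on the turntable's axis, on a steel post. Bar 84 mm long (point x), 18 mm wide (point y), 34 mm high (17 mm above and below this point; its top 169 mm above the bench). Site z is up, the axis of turning; the point turns with the table. Pot rims are 106 mm above the bench, lower than the bar.
- terracotta_pot: The only terracotta-coloured pot on the turntable: square, 65 mm wide at the rim, 64 mm high, 50 g, loose in the seat left or right of the seat at the chute (60 degrees about the handle). Black pots stand in other seats. Origin: centre of its underside, z up. The terracotta pot standing on the bench itself is a bystander.
- fill_point (a point): Filling position, fixed: 110 mm from the handle's axis, 42 mm above the bench, where the centre of a pot's underside rests when its seat is at the chute. The chute is the open aluminium trough (up to 205 mm above the bench, 150 to 245 mm from the handle's axis) on the fixed foot's outrigger with a red arrow, on the side away from the robot.

How it is judged:
By the outcome, as a careful person would: the job done as asked, in the order asked, and still so for the second after the job is handed in, with the robot touching nothing.
It also fails if it takes over 29 s, if anything falls off the work surface, if the arm or the gripper's body presses on something with over 40 N, if the wrist force passes 120 N, or if a joint passes its speed limit or range.

## Working session

There is one attempt and no reset: what is moved stays moved. The work goes in short steps, Python scripts to look and compute and a tool call to move; the robot and the scene stay as the last step left them, time stands still between calls to the robot, and variables do not carry over. Pictures are saved under pics/ and viewed, at most 10 in all, crops included, and the job is handed in when it is done.

Besides the shell and the picture viewer there is one more tool, called after ">>>" as a command line: name --argument value ..., lists and objects as JSON in quotes. send_rows: Moves the arm, as the interface text tells. Its arguments: {"type":"object","properties":{"steps":{"type":"array"},"force":{"type":"number"}},"required":["steps"]}

```bash
mkdir -p pics; python3 - <<'E'
from bench import status, imaging
import cv2, numpy as np
o=status.get_obs(); print({k:np.round(v,3) for k,v in o.items()})
for n in("top","side"):
    f=imaging.grab_frame(n); np.savez(f"pics/{n}0.npz",**f); cv2.imwrite(f"pics/{n}0.png",f["color"][:,:,::-1]); print(n,f["K"].round(1).tolist(),f["R"].round(3).tolist(),f["t"].round(3))
E
```

```text
{'clock': np.float64(0.0), 'joints': array([ 1.162,  0.478,  0.022,  1.556, -0.011,  1.109, -0.083]), 'qvel': array([-0.   ,  0.   ,  0.002, -0.002, -0.   , -0.   ,  0.001]), 'tau': array([-0.0000e+00, -5.9645e+01,  1.6070e+00, -2.8119e+01,  1.2000e-02,
        9.0000e-03, -0.0000e+00]), 'tcp_pos': array([ 0.2  , -0.644,  0.255]), 'orientation': array([-3.104e+00, -4.710e-01,  1.000e-03]), 'contact_force': array([-0.398, -0.343, -0.295]), 'moment': array([-0.033,  0.003, -0.005]), 'gripper_force': np.float64(0.0), 'grip_width': np.float64(0.085)}
top [[422.8, 0.0, 325.8], [0.0, 422.8, 206.8], [0.0, 0.0, 1.0]] [[0.013, -0.999, -0.032], [-0.998, -0.011, -0.062], [0.062, 0.033, -0.998]] [0.031 0.573 0.936]
side [[389.9, 0.0, 311.5], [0.0, 389.9, 197.9], [0.0, 0.0, 1.0]] [[-0.131, -0.991, 0.006], [-0.582, 0.072, -0.81], [0.803, -0.109, -0.586]] [0.112 0.467 0.467]
```

View pics/top0.png

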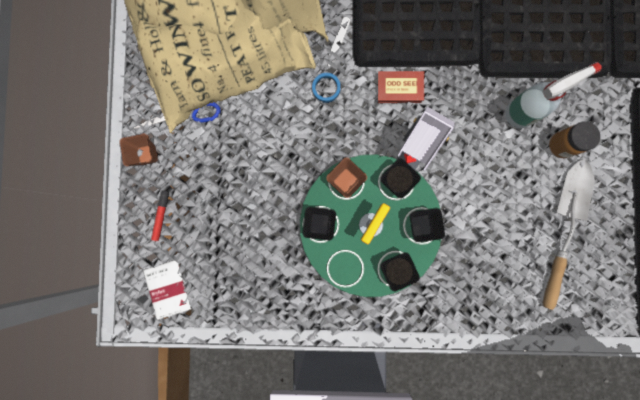

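View pics/side0.png

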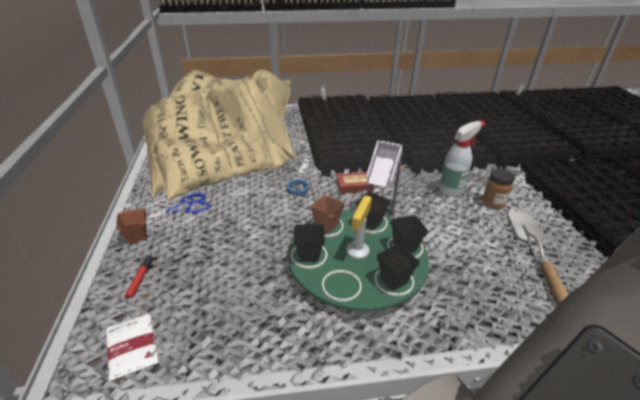

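The top view shows the terracotta pot at (346,178). The chute, with its red arrow, is at (425,140), next to the black pot's seat at (400,180). The yellow bar runs from (368,243) to (385,207). The pot therefore has to go clockwise, which is tool yaw +60. The side view agrees.

```bash
cat > h.py <<'E'
import numpy as np, cv2
def rays(f,uv,z):
    uv=np.atleast_2d(uv).astype(float); d=np.c_[uv,np.ones(len(uv))]@np.linalg.inv(f["K"]).T@f["R"]
    C=-f["R"].T@f["t"]; return C+d*((z-C[2])/d[:,2])[:,None]
def mask(f,lo,hi,roi):
    m=cv2.inRange(cv2.cvtColor(f["color"],cv2.COLOR_RGB2HSV),lo,hi); k=np.zeros_like(m); x,y,X,Y=roi; k[y:Y,x:X]=m[y:Y,x:X]; return k
def bar(f,roi):
    v,u=np.nonzero(mask(f,(20,150,110),(35,255,255),roi)); P=rays(f,np.c_[u,v],.169)[:,:2]
    (c,s,a)=cv2.minAreaRect((P*1000).astype(np.float32)); c0=P.mean(0); w,V=np.linalg.eigh(np.cov((P-c0).T)); d=V[:,1]
    return c0,np.array(c)/1000,s,np.degrees(np.arctan2(d[1],d[0]))%180,len(P)
E
python3 - <<'E'
from h import *
f=np.load("pics/top0.npz"); s=np.load("pics/side0.npz")
print("cam",-f["R"].T@f["t"])
print("bar",bar(f,(340,190,410,260))); print("side",bar(s,(340,180,390,250)))
# green disc
m=mask(f,(60,80,40),(85,255,160),(280,140,460,310)); c=max(cv2.findContours(m,0,2)[0],key=cv2.contourArea)
P=rays(f,cv2.convexHull(c)[:,0],.042)[:,:2]; print("disc",cv2.fitEllipse((P*1000).astype(np.float32)))
m=mask(f,(3,80,60),(15,255,255),(320,150,370,200)); v,u=np.nonzero(m); p=rays(f,[[u.mean(),v.mean()]],.1);print("pot",p,m.sum()/255)
m=mask(f,(0,180,120),(4,255,255),(395,145,425,172)); v,u=np.nonzero(m); print("arrow",rays(f,[[u.mean(),v.mean()]],.03))
from bench import status
from scipy.spatial.transform import Rotation as R
o=status.get_obs(); print(o["tcp_pos"],R.from_rotvec(o["orientation"]).as_matrix().round(4).tolist())
E
```

```text
cam [0.51289648 0.00587449 0.97086621]
bar (array([ 0.53288458, -0.06136501]), array([ 0.53264355, -0.06135587]), (17.954214096069336, 82.43033599853516), np.float64(149.57239161299694), 396)
side (array([ 0.52407056, -0.05917739]), array([ 0.52121594, -0.05807459]), (17.737707138061523, 96.58760833740234), np.float64(151.60263570031174), 172)
disc ((532.8226318359375, -61.13489532470703), (309.0111389160156, 310.3775634765625), 14.872859954833984)
pot [[ 0.6289801  -0.00647088  0.1       ]] 925.0
arrow [[ 0.68040216 -0.14721866  0.03      ]]
[ 0.19985455 -0.64424609  0.25542936] [[0.9551, 0.2963, -0.0006], [0.2963, -0.9551, 0.0015], [-0.0001, -0.0016, -1.0]]
```

>>> send_rows --steps '[{"dx": 3.3,"dy": -3,"dz": -1,"gripper": 1},{"dx": 6.6,"dy": -6,"dz": -1},{"dx": 10,"dy": -9,"dz": -1},{"dx": 13,"dy": -12,"dz": -1},{"dx": 16,"dy": -15,"dz": -1}]'

```text
validation failed for argument at $.st...
```

>>> send_rows --steps '[{"dx": 3.3,"dy": -3},{"dx": 6.6,"dy": -6},{"dx": 10,"dy": -9},{"dx": 13,"dy": -12},{"dx": 16,"dy": -15}]'

```text
validation failed for argument at $.st...
```

>>> send_rows --steps '[{"dx": 3.3,"dy": -3},{"dx": 6.6,"dy": -6},{"dx": 10,"dy": -9},{"dx": 13,"dy": -12},{"dx": 17,"dy": -15.8}]'

```text
validation failed for argument at $.st...
```

>>> send_rows --steps '[{"yaw": -10},{"yaw": -20},{"yaw": -30},{"yaw": -40},{"yaw": -50}]'

```text
validation failed for argument at $.st...
```

>>> send_rows --steps '[{"yaw": -10},{"yaw": -20},{"yaw": -30},{"yaw": -40},{"yaw": -50}]'

```text
validation failed for argument at $.st...
```

>>> send_rows --steps '[{"yaw": -10},{"yaw": -20},{"yaw": -30},{"yaw": -32.4},{"yaw": -32.4}]'

```text
validation failed for argument at $.st...
```

```bash
cat >> h.py <<'E'
def pose(target=(.5329,-.0613)):
    from bench import status
    from scipy.spatial.transform import Rotation as R
    o=status.get_obs(); M=R.from_rotvec(o["orientation"]).as_matrix(); p=o["tcp_pos"]
    print("t",o["clock"],"tcp",p.round(4),"xang",np.degrees(np.arctan2(M[1,0],M[0,0])).round(2),"zax",M[:,2].round(4),"q",o["joints"].round(2))
    print("to axis in tool cm",(M.T@(np.r_[target,p[2]]-p)*100).round(2),"F",o["contact_force"].round(1),o["grip_width"],o["gripper_force"])
E
python3 -c "from h import *;pose()"
```

```text
t 0.1 tcp [ 0.1999 -0.6442  0.2554] xang 17.24 zax [-6.0e-04  1.5e-03 -1.0e+00] q [ 1.16  0.48  0.02  1.56 -0.01  1.11 -0.08]
to axis in tool cm [ 49.08 -45.81   0.07] F [ 0.2 -0.9 -1. ] 0.08559474372467019 0.0
```

The calls were refused, so I'll try one with every field in each row.

>>> send_rows --steps '[{"dx": 3.3,"dy": -3.0,"dz": -1.0,"yaw": 0.0,"gripper": 1.0},{"dx": 6.6,"dy": -6.0,"dz": -1.0,"yaw": 0.0,"gripper": 1.0},{"dx": 10.0,"dy": -9.0,"dz": -1.0,"yaw": 0.0,"gripper": 1.0},{"dx": 13.0,"dy": -12.0,"dz": -1.0,"yaw": 0.0,"gripper": 1.0},{"dx": 16.0,"dy": -15.0,"dz": -1.0,"yaw": 0.0,"gripper": 1.0}]'

```text
clock: 0.72
tcp_pos: [0.3088, -0.4525, 0.266]
orientation: [-3.106, -0.471, 0.0]
contact_force: [0.5, -0.2, -0.4]
grip_width: 0.0852
gripper_force: 0.0
```

>>> send_rows --steps '[{"dx": 3.3,"dy": -3,"dz": 0,"yaw": 0,"gripper": 1},{"dx": 6.6,"dy": -6,"dz": 0,"yaw": 0,"gripper": 1},{"dx": 10,"dy": -9,"dz": 0,"yaw": 0,"gripper": 1},{"dx": 13,"dy": -12,"dz": 0,"yaw": 0,"gripper": 1},{"dx": 16,"dy": -15,"dz": 0,"yaw": 0,"gripper": 1}]'

```text
clock: 1.35
tcp_pos: [0.4171, -0.262, 0.2661]
orientation: [-3.106, -0.471, 0.001]
contact_force: [0.6, 0.2, -0.7]
grip_width: 0.0856
gripper_force: 0.0
```

>>> send_rows --steps '[{"dx": 3.3,"dy": -3,"dz": 0,"yaw": 0,"gripper": 1},{"dx": 6.6,"dy": -6,"dz": 0,"yaw": 0,"gripper": 1},{"dx": 10,"dy": -9,"dz": 0,"yaw": 0,"gripper": 1},{"dx": 13,"dy": -12,"dz": 0,"yaw": 0,"gripper": 1},{"dx": 17,"dy": -15.8,"dz": 0,"yaw": 0,"gripper": 1}]'

```text
clock: 1.98
tcp_pos: [0.5324, -0.0619, 0.266]
orientation: [3.106, 0.467, -0.001]
contact_force: [0.2, -1.2, -0.0]
grip_width: 0.0856
gripper_force: 0.0
```

>>> send_rows --steps '[{"dx": 0,"dy": 0,"dz": 0,"yaw": -10,"gripper": 1},{"dx": 0,"dy": 0,"dz": 0,"yaw": -20,"gripper": 1},{"dx": 0,"dy": 0,"dz": 0,"yaw": -30,"gripper": 1},{"dx": 0,"dy": 0,"dz": 0,"yaw": -40,"gripper": 1},{"dx": 0,"dy": 0,"dz": 0,"yaw": -50,"gripper": 1}]'

```text
clock: 2.6
tcp_pos: [0.532, -0.0621, 0.2659]
orientation: [-2.611, -1.747, 0.001]
contact_force: [0.4, -0.4, 0.3]
grip_width: 0.0853
gripper_force: 0.0
```

```bash
python3 -c "from h import *;pose()"
```

```text
t 2.6 tcp [ 0.532  -0.0621  0.2659] xang 67.56 zax [-9.e-04 -0.e+00 -1.e+00] q [ 0.4   0.28 -0.48  1.85  0.15  1.05 -0.53]
to axis in tool cm [ 0.11  0.05 -0.  ] F [ 0.4 -0.4  0.3] 0.0853384058260575 0.0
```

>>> send_rows --steps '[{"dx": 0,"dy": 0,"dz": 0,"yaw": -10,"gripper": 1},{"dx": 0,"dy": 0,"dz": 0,"yaw": -20,"gripper": 1},{"dx": 0,"dy": 0,"dz": 0,"yaw": -30,"gripper": 1},{"dx": 0,"dy": 0,"dz": 0,"yaw": -40,"gripper": 1},{"dx": 0,"dy": 0,"dz": 0,"yaw": -50,"gripper": 1}]'

```text
clock: 3.22
tcp_pos: [0.532, -0.0622, 0.2659]
orientation: [-1.628, -2.686, 0.001]
contact_force: [0.2, -0.4, -0.3]
grip_width: 0.0853
gripper_force: 0.0
```

>>> send_rows --steps '[{"dx": 0,"dy": 0,"dz": 0,"yaw": -10,"gripper": 1},{"dx": 0,"dy": 0,"dz": 0,"yaw": -20,"gripper": 1},{"dx": 0,"dy": 0,"dz": 0,"yaw": -30,"gripper": 1},{"dx": 0,"dy": 0,"dz": 0,"yaw": -32.2,"gripper": 1},{"dx": 0,"dy": 0,"dz": 0,"yaw": -32.2,"gripper": 1}]'

```text
clock: 3.85
tcp_pos: [0.5322, -0.0622, 0.2661]
orientation: [-0.832, -3.029, -0.0]
contact_force: [-0.1, -0.0, 0.7]
grip_width: 0.0853
gripper_force: 0.0
```

```bash
python3 -c "from h import *;pose()"
```

```text
t 3.85 tcp [ 0.5322 -0.0622  0.2661] xang 149.28 zax [-4.e-04  1.e-04 -1.e+00] q [ 0.6   0.32 -0.73  1.84  0.24  1.07  0.81]
to axis in tool cm [-0.02  0.11 -0.  ] F [-0.1 -0.   0.7] 0.08533903826719919 0.0
```

>>> send_rows --steps '[{"dx": 0,"dy": 0.1,"dz": 2,"yaw": 0,"gripper": 1},{"dx": 0,"dy": 0.1,"dz": 5,"yaw": 0,"gripper": 1},{"dx": 0,"dy": 0.1,"dz": 8,"yaw": 0,"gripper": 1},{"dx": 0,"dy": 0.1,"dz": 10,"yaw": 0,"gripper": 1},{"dx": 0,"dy": 0.1,"dz": 10.6,"yaw": 0,"gripper": 1}]'

```text
clock: 4.47
tcp_pos: [0.5324, -0.0612, 0.1593]
orientation: [-0.829, -3.029, 0.0]
contact_force: [-0.2, -0.5, 0.0]
grip_width: 0.0856
gripper_force: 0.0
```

>>> send_rows --steps '[{"dx": 0,"dy": 0,"dz": 0,"yaw": 0,"gripper": 0.5},{"dx": 0,"dy": 0,"dz": 0,"yaw": 0,"gripper": 0.35},{"dx": 0,"dy": 0,"dz": 0,"yaw": 0,"gripper": 0},{"dx": 0,"dy": 0,"dz": 0,"yaw": 0,"gripper": 0},{"dx": 0,"dy": 0,"dz": 0,"yaw": 0,"gripper": 0}]' --force 40

```text
clock: 5.1
tcp_pos: [0.5326, -0.0624, 0.1612]
orientation: [0.83, 3.03, -0.003]
contact_force: [-4.3, -4.0, 7.6]
grip_width: 0.0171
gripper_force: 58.7
```

```bash
python3 -c "from h import *;pose()"
```

```text
t 5.1 tcp [ 0.5326 -0.0624  0.1612] xang 149.36 zax [-4.e-04 -2.e-03 -1.e+00] q [ 0.54  0.45 -0.68  1.94  0.36  0.87  0.71]
to axis in tool cm [ 0.03  0.11 -0.  ] F [-4.3 -4.   7.6] 0.01712334225857278 58.663522412584825
```

>>> send_rows --steps '[{"dx": 0,"dy": 0,"dz": 0,"yaw": 1,"gripper": 0},{"dx": 0,"dy": 0,"dz": 0,"yaw": 3,"gripper": 0},{"dx": 0,"dy": 0,"dz": 0,"yaw": 6,"gripper": 0},{"dx": 0,"dy": 0,"dz": 0,"yaw": 9,"gripper": 0},{"dx": 0,"dy": 0,"dz": 0,"yaw": 12,"gripper": 0}]'

```text
clock: 5.72
tcp_pos: [0.5325, -0.0624, 0.1612]
orientation: [1.144, 2.926, -0.003]
contact_force: [-4.2, -4.2, 7.3]
grip_width: 0.0176
gripper_force: 58.9
```

>>> send_rows --steps '[{"dx": 0,"dy": 0,"dz": 0,"yaw": 3,"gripper": 0},{"dx": 0,"dy": 0,"dz": 0,"yaw": 6,"gripper": 0},{"dx": 0,"dy": 0,"dz": 0,"yaw": 9,"gripper": 0},{"dx": 0,"dy": 0,"dz": 0,"yaw": 12,"gripper": 0},{"dx": 0,"dy": 0,"dz": 0,"yaw": 15,"gripper": 0}]'

```text
clock: 6.35
tcp_pos: [0.5325, -0.0625, 0.1611]
orientation: [1.516, 2.751, -0.003]
contact_force: [-3.9, -3.5, 8.0]
grip_width: 0.0178
gripper_force: 58.7
```

```bash
python3 -c "from h import *;pose()
from bench import imaging
f=imaging.grab_frame('side');cv2.imwrite('pics/s1.png',f['color'][100:330,200:500,::-1])"
```

```text
t 6.35 tcp [ 0.5325 -0.0625  0.1611] xang 122.29 zax [-5.e-04 -2.e-03 -1.e+00] q [ 0.46  0.43 -0.57  1.95  0.3   0.85  0.29]
to axis in tool cm [ 0.08  0.1  -0.  ] F [-3.9 -3.5  8. ] 0.0178133376074436 58.65565420829853
```

View pics/s1.png

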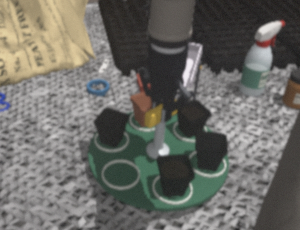

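The crop shows the table turning clockwise with the handle. The terracotta pot, at about (142,105), is moving toward the chute and the pots are still upright. About 33° remain.

>>> send_rows --steps '[{"dx": 0,"dy": 0,"dz": 0,"yaw": 3,"gripper": 0},{"dx": 0,"dy": 0,"dz": 0,"yaw": 6,"gripper": 0},{"dx": 0,"dy": 0,"dz": 0,"yaw": 9,"gripper": 0},{"dx": 0,"dy": 0,"dz": 0,"yaw": 12,"gripper": 0},{"dx": 0,"dy": 0,"dz": 0,"yaw": 15,"gripper": 0}]'

```text
clock: 7.02
tcp_pos: [0.5324, -0.0625, 0.1611]
orientation: [1.863, 2.529, -0.003]
contact_force: [-3.9, -2.1, 7.3]
grip_width: 0.018
gripper_force: 58.6
```

>>> send_rows --steps '[{"dx": 0,"dy": 0,"dz": 0,"yaw": 3,"gripper": 0},{"dx": 0,"dy": 0,"dz": 0,"yaw": 6,"gripper": 0},{"dx": 0,"dy": 0,"dz": 0,"yaw": 9,"gripper": 0},{"dx": 0,"dy": 0,"dz": 0,"yaw": 12,"gripper": 0},{"dx": 0,"dy": 0,"dz": 0,"yaw": 14,"gripper": 0}]'

```text
clock: 7.65
tcp_pos: [0.5324, -0.0625, 0.1612]
orientation: [2.156, 2.283, -0.003]
contact_force: [-3.9, -3.6, 7.7]
grip_width: 0.0171
gripper_force: 58.6
```

>>> send_rows --steps '[{"dx": 0,"dy": 0,"dz": 0,"yaw": 2,"gripper": 0},{"dx": 0,"dy": 0,"dz": 0,"yaw": 3.5,"gripper": 0},{"dx": 0,"dy": 0,"dz": 0,"yaw": 4,"gripper": 0},{"dx": 0,"dy": 0,"dz": 0,"yaw": 4,"gripper": 0},{"dx": 0,"dy": 0,"dz": 0,"yaw": 4,"gripper": 0}]'

```text
clock: 8.28
tcp_pos: [0.5324, -0.0625, 0.1611]
orientation: [2.233, 2.208, -0.003]
contact_force: [-3.9, -3.2, 7.2]
grip_width: 0.0174
gripper_force: 58.6
```

```bash
python3 -c "from h import *;pose()"
```

```text
t 8.275 tcp [ 0.5324 -0.0625  0.1611] xang 89.36 zax [-6.0e-04 -1.8e-03 -1.0e+00] q [ 0.36  0.4  -0.44  1.95  0.23  0.84 -0.22]
to axis in tool cm [ 0.12  0.05 -0.  ] F [-3.9 -3.2  7.2] 0.017444973020044014 58.62481530999503
```

>>> send_rows --steps '[{"dx": 0,"dy": 0,"dz": 0,"yaw": 0,"gripper": 0.35},{"dx": 0,"dy": 0,"dz": 0,"yaw": 0,"gripper": 0.6},{"dx": 0,"dy": 0,"dz": 0,"yaw": 0,"gripper": 0.9},{"dx": 0,"dy": 0,"dz": 0,"yaw": 0,"gripper": 0.9},{"dx": 0,"dy": 0,"dz": 0,"yaw": 0,"gripper": 0.9}]'

```text
clock: 8.9
tcp_pos: [0.5328, -0.0612, 0.1602]
orientation: [-2.232, -2.21, 0.0]
contact_force: [-0.2, 0.5, 0.2]
grip_width: 0.0768
gripper_force: 0.0
```

>>> send_rows --steps '[{"dx": 0,"dy": 0,"dz": -1,"yaw": 0,"gripper": 0.9},{"dx": 0,"dy": 0,"dz": -3,"yaw": 0,"gripper": 0.9},{"dx": 0,"dy": 0,"dz": -6,"yaw": 0,"gripper": 0.9},{"dx": 0,"dy": 0,"dz": -9,"yaw": 0,"gripper": 0.9},{"dx": 0,"dy": 0,"dz": -12,"yaw": 0,"gripper": 0.9}]'

```text
clock: 9.52
tcp_pos: [0.5328, -0.0611, 0.2821]
orientation: [2.232, 2.21, 0.001]
contact_force: [0.9, -0.8, -0.6]
grip_width: 0.0768
gripper_force: 0.0
```

>>> send_rows --steps '[{"dx": -5,"dy": 0,"dz": 0,"yaw": 0,"gripper": 0.9},{"dx": -10,"dy": 0,"dz": 0,"yaw": 0,"gripper": 0.9},{"dx": -15,"dy": 0,"dz": 0,"yaw": 0,"gripper": 0.9},{"dx": -20,"dy": 0,"dz": 0,"yaw": 0,"gripper": 0.9},{"dx": -25,"dy": 0,"dz": 0,"yaw": 0,"gripper": 0.9}]'

```text
clock: 10.15
tcp_pos: [0.5303, -0.3127, 0.2812]
orientation: [2.232, 2.21, 0.001]
contact_force: [1.1, 0.4, -0.5]
grip_width: 0.0769
gripper_force: 0.0
```

```bash
python3 -c "from h import *;pose()
from bench import imaging
f=imaging.grab_frame('top');cv2.imwrite('pics/t2.png',f['color'][:,:,::-1])
print(bar(f,(340,190,410,260)))
m=mask(f,(3,80,60),(15,255,255),(370,150,430,210)); v,u=np.nonzero(m); p=rays(f,[[u.mean(),v.mean()]],.1);print('pot',p,m.sum()/255)
d=p[0,:2]-[.5329,-.0613];print(np.hypot(*d),np.degrees(np.arctan2(d[1],d[0])))"
```

```text
t 10.15 tcp [ 0.5303 -0.3127  0.2812] xang 89.45 zax [ 9.e-04 -3.e-04 -1.e+00] q [ 0.69  0.38 -0.35  1.66  0.14  1.13  0.3 ]
to axis in tool cm [ 2.515e+01  2.000e-02 -1.000e-02] F [ 1.1  0.4 -0.5] 0.07692279085021458 0.0
(array([ 0.53283377, -0.062843  ]), array([ 0.53221063, -0.06192306]), (16.985504150390625, 81.05239868164062), np.float64(89.68101925696442), 408)
pot [[ 0.62800631 -0.11784906  0.1       ]] 935.0
0.11064811804965904 -30.73520320881263
```

View pics/t2.png

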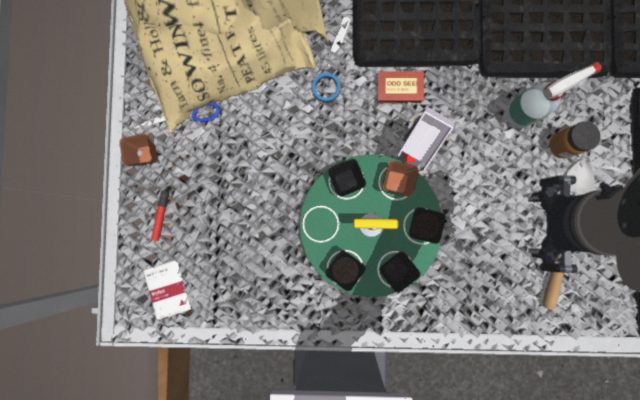

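The terracotta pot is now at (400,178) at the chute, upright in its seat. The bar has turned 60° and the gripper is clear of everything.

```bash
python3 -c "from bench import workorder;print(workorder.hand_in())"
```

```text
the job is handed in; nothing more can be done
None
```

I turned the table one click clockwise and handed the job in: the terracotta pot was at the chute, upright in its seat, with the gripper clear and about 10 s used; the hand-in gave no verdict.

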